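# Lay out a trimming board for two specimens

### The arm

A 6-joint arm with a two-finger parallel gripper is mounted at the origin on a cart in front of the work surface, level with it; the furniture and walls round the work are solid. World frame = base frame: x ahead of the robot, y to its left, z up, the work surface at z = 0. Lengths are in m, angles in rad, forces in N, time in s.
With the tool pointing down it reaches from about 0.25 to 0.775 m from the base axis. Payload 4 kg.
Tool frame: the origin (TCP) lies at the very end of the fingers, on their centre line; the grasp point (between the pads) lies 19 mm behind it (robot.pinch_z is the distance from the TCP to the grasp point, in m); z points along the fingers, y is the line along which they close (so a half turn about z gives the same grasp; the last joint's range is limited). The gripper opens to 94 mm and grips with 3 to 60 N. Pads are 16 mm wide; open, the fingers measure 119 mm over their backs; the gripper's body (75 mm by 177 mm) begins 78 mm behind the grasp point.
Start: joints at [1.236, 0.087, 1.371, -0, 1.684, -0.103], TCP at [0.126, 0.535, 0.206] pointing down, gripper open.
Joint ranges: [-3.1, 3.1], [-0.76, 2.03], [0.27, 2.55], [-1.08, 4.22], [0.17, 2.65], [-2.57, 2.57]. Speed limits (rad/s): [2.79, 2.79, 3.14, 3.14, 3.14, 3.14].

### API

Orientations are given as [roll, pitch, yaw] about the fixed x, y, z axes, in that order (R = Rz(yaw) Ry(pitch) Rx(roll)).
In Python, from bench import robot gives the robot as it stands.
- The arm moves only by the tool arm_command, never from a script. Its argument "targets" is one flat list of numbers, 7 for each row, row after row: the turn, a rotation vector about the tool's x, y, z in degrees, then the shift along the tool's x, y, z in mm, then the closure, from -1 (fully open) to 1 (shut). In form: [ax, ay, az, x, y, z, hand, ax, ay, az, x, y, z, hand, ...]. A call has 1 to 20 rows; each row is the pose to reach, as a shift and turn from the pose commanded when the call began, along the tool's axes at that moment; what a row does not reach only later rows make up. A row lasts 1/10 s, in which the tool goes at most 50 mm and 8.59 degrees, less where a joint would pass 70% of its speed; a pose out of reach is approached as far as the arm can. A call with a gripper value outside its range is refused whole. The fingers move at their own pace and stop on an object; the grip force is fixed at half the most. Time passes only in rows, so rows that repeat a pose let the fingers close. It gives the time, the measured TCP pose, the force, the opening and the grip force at its end, in the units of the state.
- robot.get_obs(): the state, without advancing time (a new reading comes with each control period).
- robot.snapshot(name): name is "side" or "top"; returns a dict with "color" (420x560x3 uint8, red, green, blue), "range_z" (420x560 float32, m along the optical axis (not along the pixel's ray), 0 where there is no reading), "fx", "fy", "cx", "cy" (pixels), "dist_coeffs" ([k1, k2, p1, p2, k3] as OpenCV has them; the pictures are not rectified), "T" (4x4, takes a point from camera to world coordinates). Camera axes: x right, y down, z forward; pixel columns grow to the right and rows downward; lengths in m; the calibration is good to about 2 mm. A picture is of the moment at which its call begins.
- robot.close_job(): hands the job in; it is judged then, once.
The state is a dict: "time": time; "joint_positions": joint angles; "qvel": joint speeds; "joint_torque": joint torques, N m; "tool_pos": TCP position; "ee_rot": TCP orientation; "wrist_force": force on the tool from outside, world axes, zero at the start; "wrist_torque": the same for the moment, N m; "width": finger opening in m; "finger_force": force on a finger pad.
Only numpy, scipy, OpenCV 4.12 (cv2) and the standard library are available. Lean on these libraries where they do the work, as an engineer would, in place of code of your own. Each camera call takes 0.05 s, during which the arm holds its last target. There are 200 camera calls.

### The job

Get the pale green trimming board ready for the two specimen cups that stand on it: lay the maroon slide carton in the printed frame midway between the cups, its length along the line from cup to cup, and set the blue coverslip box flat on top of the carton, in its middle. Stand the brown oil bottle upright in the printed ring directly in front of the yellow-lidded cup (the robot's side), and the black objective canister upright in the ring directly behind the white-lidded cup (the side away from the robot). Leave the green coverslip box, the petri dish and the timer where they are.

Things in the scene. Friction and masses are not known exactly. Their poses are not given: they have to be found in the camera images.
- board: Pale green trimming board, 220 (x) x 320 (y) x 6 mm, fixed to the worktop but found at another place and yaw (within 0.18 rad) each time. Origin: centre of its underside; x points away from the robot, y to its left, z up; its top is 6 mm above the origin. Printed in blue on it: a 50 x 100 mm frame (long along y) at the centre, and four rings 49 mm across at x = +-80 mm, y = +-110 mm, one in front of (-x) and one behind (+x) each cup. Prints have no height.
- cup_yellow: Specimen cup with a yellow lid, 58 mm across, 75 mm tall, fixed on the board at the board's x = 0 and either y = +110 or y = -110 mm (the two cups swap places). Origin: centre of its underside; axes parallel to the board's. Not to be moved.
- cup_white: Specimen cup with a white lid, 58 mm across, 75 mm tall, fixed on the board at x = 0, on the other side. Origin: centre of its underside; axes parallel to the board's. Not to be moved. Wall cupboards hang over the back of the worktop from 0.60 m ahead of the robot's base, 0.63 m above the surface: keep the hand low there, so that the arm clears them.
- carton_mid (a point): Centre of the maroon slide carton, a loose closed box 32 (x) x 82 (y) x 30 mm tall, about 0.2 kg, lying on the worktop with any yaw; the point is 15 mm above its underside. Its y axis runs along its length.
- blue_box_mid (a point): Centre of the blue coverslip box, a loose closed box 34 x 34 x 22 mm tall, about 30 g, axes square to its sides; the point is 11 mm above its underside.
- oil_mid (a point): Centre of the brown oil bottle with a black dropper cap, loose, upright and round: body 27 mm across up to 52 mm height, then a cap 19 mm across and a thin nozzle up to 83 mm. The point is on its axis, 30 mm above its underside. About 35 g.
- canister_mid (a point): Centre of the black objective canister with a dark grey screw lid, loose, upright and round: 36 mm across up to 34 mm height, 38 mm across above, 57 mm tall. The point is on its axis, 28 mm above its underside. About 0.11 kg.
- green_box: Green coverslip box, 34 x 34 x 22 mm, loose, same shape as the blue one; it stays where it is. Origin: centre of its underside.
- dish: Petri dish with lid, 62 mm across, 15 mm tall, loose; it stays where it is. Origin: centre of its underside.
- timer: White bench timer, 66 x 62 x 20 mm, loose; it stays where it is. Origin: centre of its underside.

How it is judged:
At the end, for the whole second after the job is handed in: Carton within 12 mm of the board centre (each axis), lengthwise within 0.2 rad; blue box flat on it, centres within 12 mm; bottle and canister upright, within 12 mm (each axis) of the ring centres in front of the yellow-lidded and behind the white-lidded cup; all at rest (x of carton_mid in the frame of board between -0.012 and 0.012 m and y of carton_mid in the frame of board between -0.012 and 0.012 m and z of carton_mid in the frame of board between 0.017 and 0.025 m and angle between the y axis of carton_mid and the y axis of board, either way round below 0.2 rad and angle between each of carton_mid, blue_box_mid, oil_mid, canister_mid's own z axis and vertical below 0.1 rad and horizontal distance between blue_box_mid and carton_mid below 0.012 m and z of blue_box_mid in the frame of carton_mid between 0.022 and 0.03 m and x of oil_mid in the frame of cup_yellow between -0.092 and -0.068 m and y of oil_mid in the frame of cup_yellow between -0.012 and 0.012 m and z of oil_mid in the frame of cup_yellow between 0.026 and 0.034 m and x of canister_mid in the frame of cup_white between 0.068 and 0.092 m and y of canister_mid in the frame of cup_white between -0.012 and 0.012 m and z of canister_mid in the frame of cup_white between 0.024 and 0.032 m and linear speed of each of carton, blue_box, oil, canister below 0.01 m/s and angular speed of each of carton, blue_box, oil, canister below 0.1 rad/s); the robot touches nothing.
It fails at once if the green coverslip box was disturbed (moved more than 15 mm) (distance of green_box from where it was at the start of the episode above 0.015 m).
It fails at once if the petri dish was disturbed (moved more than 15 mm) (distance of dish from where it was at the start of the episode above 0.015 m).
It fails at once if the timer was disturbed (moved more than 15 mm) (distance of timer from where it was at the start of the episode above 0.015 m).
It also fails if it takes over 96 s, if anything falls off the work surface, if the arm or the gripper's body presses on something with over 40 N, if the wrist force passes 120 N, or if a joint passes its speed limit or range.

## Working session

There is one attempt and no reset: what is moved stays moved. The work goes in short steps, Python scripts to look and compute and a tool call to move; the robot and the scene stay as the last step left them, time stands still between calls to the robot, and variables do not carry over. Pictures are saved under pics/ and viewed, at most 14 in all, crops included, and the job is handed in when it is done.

Besides the shell and the picture viewer there is one more tool, called after "Call:" as name(argument=value, ...), one argument or row to a line, values as JSON. arm_command: Moves the arm, as the interface text tells. Its arguments: {"type":"object","properties":{"targets":{"type":"array"}},"required":["targets"]}

```bash
mkdir -p pics; ls
python3 - <<'E'
from bench import robot
import cv2,pickle
o=robot.get_obs();print({k:o[k] for k in("time","tool_pos","ee_rot","width")})
for n in("top","side"):
    s=robot.snapshot(n);pickle.dump(s,open(f"pics/{n}0.pkl","wb"));cv2.imwrite(f"pics/{n}0.png",s["color"][:,:,::-1])
    print(n,s["fx"],s["cx"],s["cy"],s["dist_coeffs"],s["T"])
E
```

```text
pics
{'time': 0.0, 'tool_pos': array([0.12616677, 0.53475478, 0.20429314]), 'ee_rot': array([-3.13936649e+00, -2.05465661e-04,  2.90982633e+00]), 'width': 0.09399824559860018}
top 383.00957547176824 283.56667041878086 212.566558305111 [-0.10231376  0.          0.          0.          0.        ] [[-0.02222475 -0.99698874  0.07429343  0.37017565]
 [-0.99974604  0.02244048  0.00207019  0.04665405]
 [-0.00373113 -0.07422855 -0.99723428  1.25667154]
 [ 0.          0.          0.          1.        ]]
side 494.20380631236327 287.2637806186208 207.7829336496367 [0.05289422 0.         0.         0.         0.        ] [[-0.879774   -0.22293459  0.41987841 -0.18749648]
 [-0.47478363  0.45671559 -0.75232398  1.24872414]
 [-0.02404598 -0.86122647 -0.5076522   0.87268638]
 [ 0.          0.          0.          1.        ]]
```

View pics/top0.png

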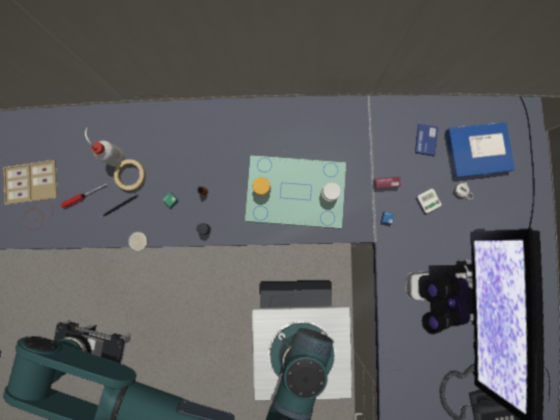

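View pics/side0.png

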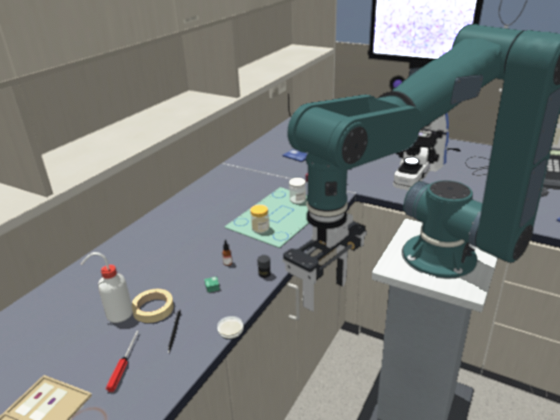

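The top view (up = +x, left = +y) shows:
- Board around (297,192), with the yellow cup at (261,187) and the white cup at (331,192).
- Targets are the front ring of yellow at (261,213) and the back ring of white at (331,170).
- Carton at (387,183), blue box at (388,218), bottle at (202,191), canister at (203,230).
- Green box at (170,200), dish at (138,240), timer at (429,201).

The side view shows the bottle at (227,255), canister at (264,266) and green box at (212,285).

```bash
cat > h.py <<'E'
import numpy as np,cv2
def K(s): return np.array([[s["fx"],0,s["cx"]],[0,s["fy"],s["cy"]],[0,0,1.]])
def onplane(s,px,z):
    px=np.asarray(px,float).reshape(-1,1,2)
    u=cv2.undistortPoints(px,K(s),np.array(s["dist_coeffs"]))[:,0]
    d=np.c_[u,np.ones(len(u))]@s["T"][:3,:3].T; o=s["T"][:3,3]
    return o+d*((z-o[2])/d[:,2])[:,None]
def depthpt(s,mask):
    v,u=np.nonzero(mask&(s["range_z"]>0)); p=cv2.undistortPoints(np.c_[u,v].astype(float).reshape(-1,1,2),K(s),np.array(s["dist_coeffs"]))[:,0]
    return (np.c_[p,np.ones(len(u))]*s["range_z"][v,u][:,None])@s["T"][:3,:3].T+s["T"][:3,3]
def blob(s,roi,lo,hi):
    """largest HSV blob inside roi (u0,v0,u1,v1)"""
    h=cv2.cvtColor(s["color"],cv2.COLOR_RGB2HSV); m=cv2.inRange(h,np.array(lo),np.array(hi)); k=np.zeros_like(m)
    u0,v0,u1,v1=roi;k[v0:v1,u0:u1]=m[v0:v1,u0:u1]
    n,l,st,c=cv2.connectedComponentsWithStats(k); i=1+np.argmax(st[1:,4]); return l==i,c[i],st[i]
E
python3 - <<'E'
import pickle,numpy as np,cv2
from h import *
s=pickle.load(open("pics/top0.pkl","rb"))
np.set_printoptions(precision=4,suppress=True)
for n,roi,lo,hi,z in [("board",(235,145,355,235),(60,30,120),(95,140,255),.006),("yel",(248,172,275,202),(10,120,120),(35,255,255),.075),
 ("carton",(370,170,405,195),(165,80,40),(180,255,255),.03),("blue",(375,205,402,230),(95,120,60),(120,255,255),.022),
 ("green",(158,188,182,212),(60,100,60),(95,255,255),.022),("white",(320,178,342,206),(0,0,170),(180,45,255),.075),
 ("bottle",(192,180,212,202),(0,60,0),(20,255,140),.052),("can",(193,218,215,242),(0,0,0),(180,255,62),.057),
 ("timer",(414,185,445,218),(0,0,140),(180,70,255),.02),("dish",(125,228,150,255),(0,0,140),(180,90,255),.015)]:
    m,c,st=blob(s,roi,lo,hi)
    cnt=max(cv2.findContours(m.astype(np.uint8),0,1)[0],key=cv2.contourArea)
    P=onplane(s,cnt[:,0,:],z)[:,:2].astype(np.float32); r=cv2.minAreaRect(P*1000)
    print(n,c,st[:5],"rect",np.round(r[0],0),np.round(r[1],0),round(r[2],1),"cent",onplane(s,c,z)[0],"zmed",np.median(depthpt(s,m)[:,2]))
c=s["color"][160:270,110:270];d=s["color"][145:245,360:460]
e=s["color"][140:245,230:360]
cv2.imwrite("pics/crop0.png",np.hstack([cv2.resize(x[:,:,::-1],None,fx=f,fy=f,interpolation=2) if 1 else 0 for x,f in((cv2.resize(c,(160,100)),2.6),(cv2.resize(d,(100,100)),2.6))]))
E
```

```text
board [295.4241 191.1858] [ 245  155  101   73 5478] rect [533.   9.] [320. 220.] 84.3 cent [0.533  0.0087 0.006 ] zmed 0.006326448035622545
yel [260.8455 185.897 ] [253 178  17  17 233] rect [543. 118.] [50. 50.] 88.9 cent [0.543 0.118 0.075] zmed 0.08118461892601125
carton [386.0671 182.4497] [375 177  25  11 149] rect [ 553. -291.] [30. 81.] 5.6 cent [ 0.5523 -0.2864  0.03  ] zmed 0.030336437170184638
blue [386.7436 217.5385] [382 213  12  11  78] rect [ 436. -288.] [35. 31.] 82.4 cent [ 0.4384 -0.2857  0.022 ] zmed 0.02208923465555146
green [169.6364 200.2424] [165 194  12  13  66] rect [512. 420.] [33. 32.] 44.7 cent [0.511  0.4213 0.022 ] zmed 0.022667525869741967
white [332.0133 188.49  ] [320 178  22  28 451] rect [521. -98.] [66. 85.] 88.2 cent [ 0.53   -0.1034  0.075 ] zmed 0.07678332146144062
bottle [203.2174 191.0435] [199 187   8   9  46] rect [535. 304.] [22. 25.] 67.8 cent [0.5344 0.3035 0.052 ] zmed 0.042238127583261176
can [204.3723 232.6809] [198 225  12  15  94] rect [403. 298.] [40. 36.] 19.3 cent [0.4017 0.2996 0.057 ] zmed 0.026362614259424655
timer [428.9586 199.8284] [418 189  24  24 338] rect [ 493. -431.] [66. 63.] 24.7 cent [ 0.4936 -0.4302  0.02  ] zmed 0.017017988040932908
dish [137.3309 241.    ] [129 232  18  19 272] rect [380. 532.] [58. 59.] 89.2 cent [0.3797 0.5323 0.015 ] zmed 0.015359457526793685
```

View pics/crop0.png

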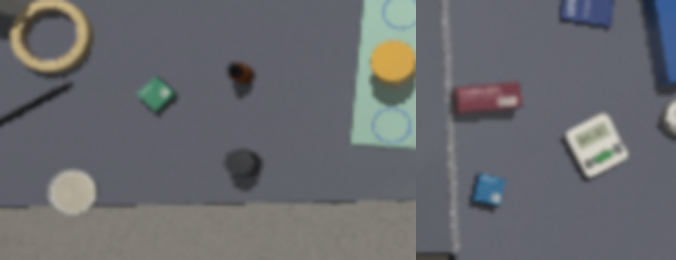

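Everything matches the given sizes and heights. I'll cross-check the two round items in the side view, using silhouette centroids at mid-height, and get the board pose from the two lid centres.

Run:
```python
import pickle,numpy as np,cv2
from h import *
t=pickle.load(open("pics/top0.pkl","rb"));s=pickle.load(open("pics/side0.pkl","rb"))
np.set_printoptions(precision=4,suppress=True)
for n,im,roi,lo,hi,z in [("can side",s,(254,253,274,280),(0,0,0),(180,255,62),.0285),("can top",t,(193,218,215,242),(0,0,0),(180,255,62),.0285),
  ("bot side",s,(217,238,236,268),(0,0,0),(180,255,70),.035),("bot top",t,(192,180,212,202),(0,0,0),(180,255,62),.035),("botbrown side",s,(217,238,236,268),(0,90,0),(20,255,255),.026),("botbrown top",t,(192,180,212,202),(0,90,0),(20,255,255),.03)]:
    m,c,st=blob(im,roi,lo,hi);print(n,c,st,onplane(im,c,z)[0])
m,c,st=blob(t,(320,178,342,206),(0,0,190),(180,30,255));print(c,st)
# blue prints: frame and rings, by hue within board
h=cv2.cvtColor(t["color"],cv2.COLOR_RGB2HSV)[150:232,240:352]
m=((h[...,0]>95)&(h[...,0]<125)&(h[...,1]>60)).astype(np.uint8)
n,l,st,c=cv2.connectedComponentsWithStats(m,connectivity=8)
for i in range(1,n):
    if st[i,4]>8:
        x,y,w,hh,a=st[i]; print(st[i],onplane(t,[240+x+(w-1)/2,150+y+(hh-1)/2],.006)[0])
T=np.array([.533,.009]);a=-.099;x=np.array([np.cos(a),np.sin(a)]);y=np.array([-x[1],x[0]])
print("oil",T+.11*y-.08*x,"can",T-.11*y+.08*x)
w=cv2.resize(s["color"][235:300,190:300,::-1],None,fx=5,fy=5,interpolation=2);cv2.imwrite("pics/crop1.png",w)
```

```text
can side [264.3136 269.5207] [259 261  12  18 169] [0.4076 0.323  0.0285]
can top [204.3723 232.6809] [198 225  12  15  94] [0.4025 0.3056 0.0285]
bot side [225.8611 246.5278] [224 241   5  10  36] [0.5616 0.2858 0.035 ]
bot top [202.2    192.8875] [198 187  10  14  80] [0.5308 0.3105 0.035 ]
botbrown side [226.2885 253.25  ] [223 249   8   9  52] [0.5489 0.3034 0.026 ]
botbrown top [203.3243 191.1892] [200 187   7   8  37] [0.5369 0.3078 0.03  ]
[331.7965 189.9469] [324 182  17  17 226]
oil [0.4643 0.1264] can [ 0.6017 -0.1084]
```

View pics/crop1.png

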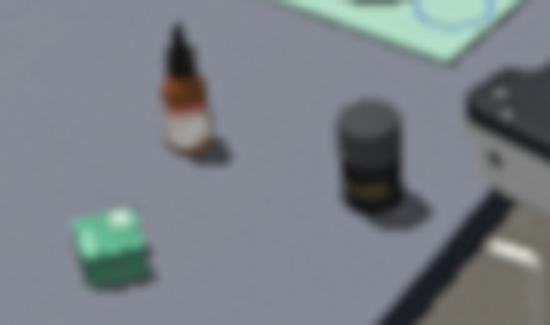

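In the side crop (5x, origin (190,235)):
- Canister lid centre is at (370,117), i.e. pixel (264,258.4). Its base is near (371,195), i.e. (264.2,274).
- Bottle nozzle tip is at (179,27), i.e. (225.8,240.4). Its bottom is at (188,143), i.e. (227.6,263.6).

The board edge is clear of both.

Run:
```python
import pickle,numpy as np,cv2
from h import *
t=pickle.load(open("pics/top0.pkl","rb"));s=pickle.load(open("pics/side0.pkl","rb"))
np.set_printoptions(precision=4,suppress=True)
for p,z in(((264,258.4),.057),((264.2,274),.0),((225.8,240.4),.083),((227.6,263.6),0)): print(p,onplane(s,p,z)[0])
print(onplane(t,(331.8,189.9),.081),onplane(t,(260.85,185.9),.081))
c=t["color"];
for u0,v0,u1,v1 in((185,175,220,245),(235,150,355,235)):
    pass
a=cv2.resize(c[175:245,180:225,::-1],None,fx=7,fy=7,interpolation=2);b=cv2.resize(c[150:235,240:352,::-1],None,fx=4,fy=4,interpolation=2)
o=np.zeros((490,315+448,3),np.uint8);o[:490,:315]=a;o[:340,315:]=b;cv2.imwrite("pics/crop2.png",o)
```

```text
(264, 258.4) [0.4139 0.3115 0.057 ]
(264.2, 274) [0.4175 0.3097 0.    ]
(225.8, 240.4) [0.5361 0.3159 0.083 ]
(227.6, 263.6) [0.5386 0.3156 0.    ]
[[ 0.5248 -0.1018  0.081 ]] [[0.5422 0.1176 0.081 ]]
```

View pics/crop2.png

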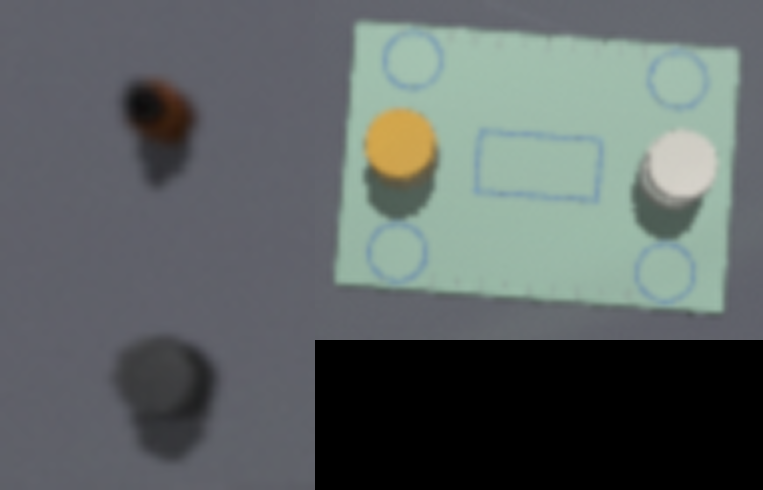

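In the top crop:
- Canister lid centre is at pixel (202,228.4) and the bottle cap at (200.6,189.3).
- The ring behind white is at (330.4,169.4), the ring in front of yellow at (260.4,212.6), and the frame centre at (295.6,191.1).

Run:
```python
import pickle,numpy as np
from h import *
t=pickle.load(open("pics/top0.pkl","rb"))
np.set_printoptions(precision=4,suppress=True)
for n,p,z in(("can",(202,228.4),.057),("bottle",(200.6,189.3),.075),("ringW",(330.4,169.4),.006),("ringY",(260.4,212.6),.006),("frame",(295.6,191.1),.006)): print(n,onplane(t,p,z)[0])
```

```text
can [0.4153 0.307  0.057 ]
bottle [0.537  0.3068 0.075 ]
ringW [ 0.6031 -0.1089  0.006 ]
ringY [0.4649 0.1251 0.006 ]
frame [0.5332 0.0081 0.006 ]
```

Both views agree: canister (0.415,0.309), bottle (0.537,0.310). The board is at (0.533,0.0085) with yaw −5.6°. I'll add a shift helper and approach the canister.

```bash
cat > go.py <<'E'
import sys,numpy as np
from bench import robot
from scipy.spatial.transform import Rotation as R
o=robot.get_obs(); r=R.from_euler("xyz",o["ee_rot"]); p=o["tool_pos"]
print("t",round(o["time"],2),"p",np.round(p,4),"rpy",np.round(np.degrees(o["ee_rot"]),2),"w",round(o["width"],4))
for a in sys.argv[1:]:
    x,y,z,yaw=map(float,a.split(","))
    q=R.from_euler("xyz",[180,0,yaw],degrees=True)
    print(a,"turn",np.round((r.inv()*q).as_rotvec(degrees=True),1),"shift",np.round(r.inv().apply(np.array([x,y,z])-p)*1000,1))
E
python3 go.py .415,.309,.10,174.4 .415,.309,.026,174.4
```

```text
t 0.1 p [0.1262 0.5348 0.2044] rpy [-1.7989e+02 -1.0000e-02  1.6672e+02] w 0.0943
.415,.309,.10,174.4 turn [-0.1 -0.  -7.7] shift [-333.  -153.2  104.7]
.415,.309,.026,174.4 turn [-0.1 -0.  -7.7] shift [-333.  -153.1  178.7]
```

Call:
arm_command(
  targets=[0,0,-7.7,-333,-153,105,-1,0,0,-7.7,-333,-153,105,-1,0,0,-7.7,-333,-153,105,-1,0,0,-7.7,-333,-153,105,-1,0,0,-7.7,-333,-153,105,-1,0,0,-7.7,-333,-153,105,-1,0,0,-7.7,-333,-153,105,-1,0,0,-7.7,-333,-153,105,-1,0,0,-7.7,-333,-153,105,-1,0,0,-7.7,-333,-153,105,-1,0,0,-7.7,-333,-153,105,-1,0,0,-7.7,-333,-153,105,-1],
)

```text
time: 1.3
tool_pos: [0.4146, 0.311, 0.1011]
ee_rot: [3.141, 0.001, 3.046]
wrist_force: [-1.1, -0.4, 0.1]
width: 0.0939
finger_force: 0.0
```

```bash
python3 go.py .415,.309,.028,174.4
```

```text
t 1.3 p [0.4146 0.311  0.1011] rpy [1.7995e+02 3.0000e-02 1.7454e+02] w 0.0939
.415,.309,.028,174.4 turn [0.  0.  0.1] shift [-0.6 -2.  73. ]
```

Call:
arm_command(
  targets=[0,0,0,0,-1,30,-1,0,0,0,0,-1,55,-1,0,0,0,0,-1,72,-1,0,0,0,0,-1,72,-1,0,0,0,0,-1,72,-1,0,0,0,0,-1,72,1,0,0,0,0,-1,72,1,0,0,0,0,-1,72,1,0,0,0,0,-1,72,1,0,0,0,0,-1,72,1,0,0,0,0,-1,72,1,0,0,0,0,-1,72,1,0,0,0,0,-1,72,1],
)

```text
time: 2.6
tool_pos: [0.4152, 0.3088, 0.0284]
ee_rot: [-3.141, -0.0, 3.044]
wrist_force: [0.2, 0.4, -0.1]
width: 0.0372
finger_force: 30.0
```

```bash
python3 go.py .415,.309,.15,174.4 .602,-.109,.15,174.4
```

```text
t 2.6 p [0.4152 0.3088 0.0284] rpy [-179.99   -0.    174.41] w 0.0372
.415,.309,.15,174.4 turn [-0. -0.  0.] shift [   0.2    0.2 -121.6]
.602,-.109,.15,174.4 turn [-0. -0.  0.] shift [-226.6 -397.6 -121.5]
```

Call:
arm_command(
  targets=[0,0,0,0,0,-40,1,0,0,0,0,0,-80,1,0,0,0,0,0,-121,1,0,0,0,-22,-39,-121,1,0,0,0,-45,-79,-121,1,0,0,0,-68,-119,-121,1,0,0,0,-90,-159,-121,1,0,0,0,-113,-199,-121,1,0,0,0,-136,-238,-121,1,0,0,0,-158,-278,-121,1,0,0,0,-181,-318,-121,1,0,0,0,-204,-358,-121,1,0,0,0,-220,-385,-121,1,0,0,0,-227,-398,-121,1,0,0,0,-227,-398,-121,1,0,0,0,-227,-398,-121,1,0,0,0,-227,-398,-121,1],
)

```text
time: 4.3
tool_pos: [0.602, -0.1074, 0.1496]
ee_rot: [3.141, -0.0, 3.046]
wrist_force: [0.1, 0.4, -1.4]
width: 0.0375
finger_force: 30.0
```

```bash
python3 go.py .602,-.109,.036,174.4
```

```text
t 4.3 p [ 0.602  -0.1074  0.1496] rpy [ 1.7995e+02 -2.0000e-02  1.7454e+02] w 0.0375
.602,-.109,.036,174.4 turn [ 0.  -0.   0.1] shift [ -0.2  -1.7 113.6]
```

Call:
arm_command(
  targets=[0,0,0,0,-1,40,1,0,0,0,0,-1,75,1,0,0,0,0,-1,100,1,0,0,0,0,-1,111,1,0,0,0,0,-1,114.5,1,0,0,0,0,-1,114.5,1,0,0,0,0,-1,114.5,1,0,0,0,0,-1,114.5,-1,0,0,0,0,-1,114.5,-1,0,0,0,0,-1,114.5,-1,0,0,0,0,-1,114.5,-1,0,0,0,0,-1,90,-1,0,0,0,0,-1,50,-1,0,0,0,0,-1,10,-1,0,0,0,0,-1,0,-1,0,0,0,0,-1,0,-1],
)

```text
time: 5.9
tool_pos: [0.6038, -0.1107, 0.1523]
ee_rot: [-3.141, 0.006, 3.044]
wrist_force: [0.3, -0.2, -0.6]
width: 0.0942
finger_force: 0.0
```

```bash
python3 go.py .552,-.289,.13,90 .552,-.289,.13,96
```

```text
t 5.9 p [ 0.6038 -0.1107  0.1523] rpy [-179.95    0.32  174.41] w 0.0942
.552,-.289,.13,90 turn [ 0.2  0.3 84.4] shift [  34.3 -182.4   22.3]
.552,-.289,.13,96 turn [ 0.2  0.3 78.4] shift [  34.3 -182.4   22.3]
```

Call:
arm_command(
  targets=[0,0,8,4,-18,5,-1,0,0,16,8,-40,10,-1,0,0,24,12,-60,20,-1,0,0,32,16,-80,25,-1,0,0,40,20,-100,30,-1,0,0,48,24,-120,35,-1,0,0,56,28,-145,40,-1,0,0,64,31,-165,45,-1,0,0,72,33,-180,50,-1,0,0,78.8,33,-183,52,-1,0,0,78.8,33,-183,52,-1,0,0,78.8,33,-183,52,-1,0,0,78.8,33,-183,52,-1,0,0,78.8,33,-183,52,-1],
)

```text
time: 7.3
tool_pos: [0.5518, -0.2887, 0.0973]
ee_rot: [-3.142, -0.0, 1.671]
wrist_force: [0.5, -0.3, -1.2]
width: 0.0938
finger_force: 0.0
```

```bash
python3 go.py .553,-.290,.006,95.6
python3 - <<'E'
from bench import robot
import cv2,pickle,numpy as np
from h import *
a=[]
for n in("top","side"):
    s=robot.snapshot(n);pickle.dump(s,open(f"pics/{n}1.pkl","wb"));a.append(s)
cv2.imwrite("pics/v1.png",np.hstack([cv2.resize(a[0]["color"][130:250,300:450,::-1],None,fx=3,fy=3,interpolation=2),cv2.resize(a[1]["color"][130:250,220:330,::-1],None,fx=3,fy=3,interpolation=2)]))
E
```

```text
t 7.3 p [ 0.5518 -0.2887  0.0973] rpy [-1.800e+02 -2.000e-02  9.571e+01] w 0.0938
.553,-.290,.006,95.6 turn [-0.  -0.   0.1] shift [-1.5  1.1 91.3]
```

View pics/v1.png

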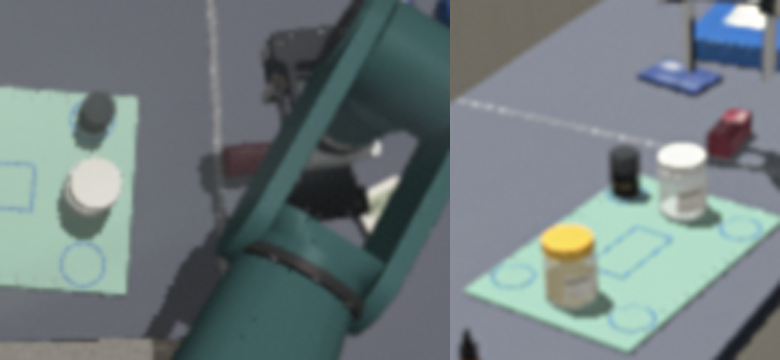

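The canister stands upright in the ring behind the white cup (crop (95,115)), and the gripper is above the carton. Descending to grip.

Call:
arm_command(
  targets=[0,0,0,-1,1,35,-1,0,0,0,-1,1,65,-1,0,0,0,-1,1,85,-1,0,0,0,-1,1,91,-1,0,0,0,-1,1,91,-1,0,0,0,-1,1,91,1,0,0,0,-1,1,91,1,0,0,0,-1,1,91,1,0,0,0,-1,1,91,1,0,0,0,-1,1,91,1,0,0,0,-1,1,91,1,0,0,0,-1,1,91,1,0,0,0,-1,1,91,1],
)

```text
time: 8.7
tool_pos: [0.5528, -0.2901, 0.0064]
ee_rot: [-3.142, -0.0, 1.669]
wrist_force: [0.6, -0.4, -0.3]
width: 0.0333
finger_force: 0.0
```

```bash
python3 go.py .553,-.290,.14,95.6 .533,.0085,.14,84.4
```

```text
t 8.7 p [ 0.5528 -0.2901  0.0064] rpy [-1.800e+02 -1.000e-02  9.562e+01] w 0.0333
.553,-.290,.14,95.6 turn [-0. -0.  0.] shift [ 1.000e-01  2.000e-01 -1.336e+02]
.533,.0085,.14,84.4 turn [-0.  -0.  11.2] shift [ 299.1    9.6 -133.6]
```

Call:
arm_command(
  targets=[0,0,0,0,0,0,1,0,0,0,0,0,0,1,0,0,0,0,0,-20,1,0,0,0,0,0,-55,1,0,0,0,0,0,-95,1,0,0,0,0,0,-133,1,0,0,2,40,2,-133,1,0,0,4,80,3,-133,1,0,0,6,120,4,-133,1,0,0,8,160,5,-133,1,0,0,9,200,7,-133,1,0,0,10,240,8,-133,1,0,0,11.2,275,9,-133,1,0,0,11.2,293,9,-133,1,0,0,11.2,299,9.5,-133,1,0,0,11.2,299,9.5,-133,1,0,0,11.2,299,9.5,-133,1,0,0,11.2,299,9.5,-133,1],
)

```text
time: 10.5
tool_pos: [0.5331, 0.0072, 0.1393]
ee_rot: [-3.141, 0.0, 1.472]
wrist_force: [-0.5, 0.3, -1.6]
width: 0.0318
finger_force: 29.9
```

```bash
python3 go.py .533,.0085,.013,84.4
```

```text
t 10.5 p [0.5331 0.0072 0.1393] rpy [-1.7999e+02  2.0000e-02  8.4320e+01] w 0.0318
.533,.0085,.013,84.4 turn [-0.   0.  -0.1] shift [  1.3  -0.2 126.3]
```

Call:
arm_command(
  targets=[0,0,0,1,0,40,1,0,0,0,1,0,80,1,0,0,0,1,0,110,1,0,0,0,1,0,122,1,0,0,0,1,0,126,1,0,0,0,1,0,126,1,0,0,0,1,0,126,1,0,0,0,1,0,126,-1,0,0,0,1,0,126,-1,0,0,0,1,0,126,-1,0,0,0,1,0,126,-1,0,0,0,1,0,100,-1,0,0,0,1,0,60,-1,0,0,0,1,0,20,-1,0,0,0,1,0,0,-1,0,0,0,1,0,0,-1],
)

```text
time: 12.1
tool_pos: [0.5356, 0.0093, 0.144]
ee_rot: [3.133, -0.0, 1.474]
wrist_force: [0.6, 0.0, 0.5]
width: 0.0938
finger_force: 0.0
```

```bash
python3 go.py .437,-.287,.09,80
python3 - <<'E'
import pickle,numpy as np,cv2
t=pickle.load(open("pics/top0.pkl","rb"));c=t["color"][205:232,374:402,::-1]
cv2.imwrite("pics/blue.png",cv2.resize(c,None,fx=12,fy=12,interpolation=2))
E
```

```text
t 12.1 p [0.5356 0.0093 0.144 ] rpy [ 1.7949e+02 -1.0000e-02  8.4430e+01] w 0.0938
.437,-.287,.09,80 turn [ 0.5 -0.   4.4] shift [-304.4  -69.8   53.3]
```

View pics/blue.png

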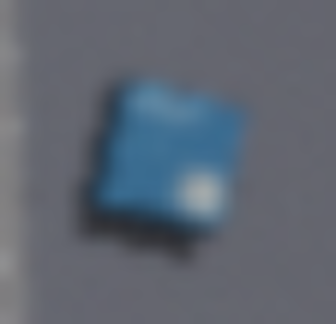

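The crop (12x) shows the blue box corners at (125,78), (246,110), (222,230) and (97,200). That puts its centre at pixel (387.9,217.4), or about (0.438,−0.2885), with yaw about −14°.

```bash
python3 go.py .438,-.2885,.09,76
```

```text
t 12.1 p [0.5356 0.0093 0.144 ] rpy [ 1.7949e+02 -1.0000e-02  8.4430e+01] w 0.0938
.438,-.2885,.09,76 turn [ 0.5 -0.   8.4] shift [-305.8  -68.7   53.3]
```

Call:
arm_command(
  targets=[0,0,1,-40,-9,0,-1,0,0,2,-85,-18,0,-1,0,0,3,-130,-28,0,-1,0,0,4,-175,-38,0,-1,0,0,5,-220,-48,10,-1,0,0,6,-260,-56,25,-1,0,0,7,-290,-62,40,-1,0,0,8.4,-305,-65.5,49,-1,0,0,8.4,-305,-65.5,49,-1,0,0,8.4,-305,-65.5,49,-1,0,0,8.4,-305,-65.5,49,-1,0,0,8.4,-305,-65.5,49,-1],
)

```text
time: 13.3
tool_pos: [0.4392, -0.2868, 0.0914]
ee_rot: [3.14, 0.0, 1.329]
wrist_force: [0.2, -0.0, 0.2]
width: 0.0939
finger_force: 0.0
```

```bash
python3 go.py .438,-.2885,.004,76
python3 - <<'E'
from bench import robot
import cv2,pickle,numpy as np
s=robot.snapshot("top");pickle.dump(s,open("pics/top2.pkl","wb"))
cv2.imwrite("pics/v2.png",cv2.resize(s["color"][140:240,235:405,::-1],None,fx=4.5,fy=4.5,interpolation=2))
E
```

```text
t 13.3 p [ 0.4392 -0.2868  0.0914] rpy [1.7991e+02 2.0000e-02 7.6150e+01] w 0.0939
.438,-.2885,.004,76 turn [0.1 0.  0.1] shift [-1.9 -0.9 87.4]
```

View pics/v2.png

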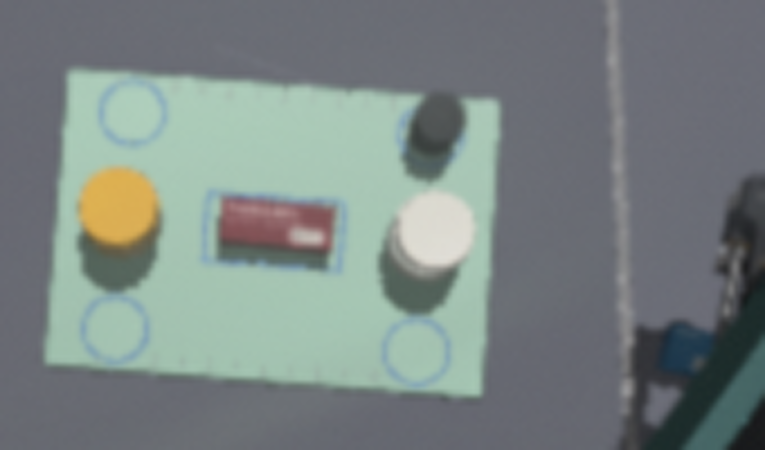

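The carton lies in the frame with its top-face centre at about (277,223) in the crop. The canister lid is at (439,120). I'll check both numerically.

Run:
```python
import pickle,numpy as np
from h import *
t=pickle.load(open("pics/top2.pkl","rb"))
print(onplane(t,(296.2,189.2),.036)[0],onplane(t,(332.2,166.3),.063)[0])
```

```text
[0.5354365 0.0069516 0.036    ] [ 0.60231242 -0.10787562  0.063     ]
```

Call:
arm_command(
  targets=[0,0,0,-2,-1,35,-1,0,0,0,-2,-1,65,-1,0,0,0,-2,-1,82,-1,0,0,0,-2,-1,87,-1,0,0,0,-2,-1,87,-1,0,0,0,-2,-1,87,1,0,0,0,-2,-1,87,1,0,0,0,-2,-1,87,1,0,0,0,-2,-1,87,1,0,0,0,-2,-1,87,1,0,0,0,-2,-1,87,1,0,0,0,-2,-1,87,1,0,0,0,-2,-1,87,1,0,0,0,-2,-1,87,1,0,0,0,-2,-1,87,1],
)

```text
time: 14.85
tool_pos: [0.4367, -0.2894, 0.0034]
ee_rot: [-3.141, -0.0, 1.327]
wrist_force: [2.2, 0.0, 0.3]
width: 0.0339
finger_force: 29.9
```

```bash
python3 go.py .534,.0075,.16,84.4 .534,.0075,.041,84.4
```

```text
t 14.85 p [ 0.4367 -0.2894  0.0034] rpy [-1.7999e+02 -1.0000e-02  7.6020e+01] w 0.0339
.534,.0075,.16,84.4 turn [-0.  -0.  -8.4] shift [ 311.7   22.6 -156.6]
.534,.0075,.041,84.4 turn [-0.  -0.  -8.4] shift [311.7  22.6 -37.6]
```

Carton and canister are within 3 mm of target, and the blue box is gripped square (33.9 mm). Moving to the carton.

Call:
arm_command(
  targets=[0,0,0,0,0,-25,1,0,0,0,0,0,-65,1,0,0,0,0,0,-105,1,0,0,0,20,1,-140,1,0,0,-1,60,4,-156,1,0,0,-2,105,7,-156,1,0,0,-3,150,10,-156,1,0,0,-5,195,14,-156,1,0,0,-6,235,17,-156,1,0,0,-7,270,20,-156,1,0,0,-8,300,22,-156,1,0,0,-8.4,311,22.6,-156,1,0,0,-8.4,311,22.6,-156,1,0,0,-8.4,311,22.6,-156,1,0,0,-8.4,311,22.6,-156,1],
)

```text
time: 16.35
tool_pos: [0.5336, 0.0054, 0.1594]
ee_rot: [-3.141, 0.001, 1.471]
wrist_force: [-0.1, 0.4, -0.5]
width: 0.0335
finger_force: 29.9
```

```bash
python3 go.py .535,.0075,.040,84.4
```

```text
t 16.35 p [0.5336 0.0054 0.1594] rpy [-1.7999e+02  3.0000e-02  8.4300e+01] w 0.0335
.535,.0075,.040,84.4 turn [-0.   0.  -0.1] shift [  2.3   1.2 119.4]
```

Call:
arm_command(
  targets=[0,0,0,1,1,40,1,0,0,0,1,1,80,1,0,0,0,1,1,105,1,0,0,0,1,1,116,1,0,0,0,1,1,119,1,0,0,0,1,1,119,1,0,0,0,1,1,119,1,0,0,0,1,1,119,-1,0,0,0,1,1,119,-1,0,0,0,1,1,119,-1,0,0,0,1,1,119,-1,0,0,0,1,1,95,-1,0,0,0,1,1,55,-1,0,0,0,1,1,15,-1,0,0,0,1,1,0,-1,0,0,0,1,1,0,-1,0,0,0,1,1,0,-1],
)

```text
time: 18.05
tool_pos: [0.5342, 0.0078, 0.158]
ee_rot: [-3.14, -0.0, 1.473]
wrist_force: [-0.9, 0.1, -0.9]
width: 0.0941
finger_force: 0.0
```

```bash
python3 go.py .537,.311,.12,174.4
```

```text
t 18.05 p [0.5342 0.0078 0.158 ] rpy [-179.88   -0.     84.42] w 0.0941
.537,.311,.12,174.4 turn [ -0.1  -0.1 -90. ] shift [302.  -26.6  38. ]
```

Call:
arm_command(
  targets=[0,0,-8,25,-2,0,-1,0,0,-16,55,-5,0,-1,0,0,-24,85,-8,0,-1,0,0,-32,115,-10,0,-1,0,0,-40,145,-13,5,-1,0,0,-48,175,-16,10,-1,0,0,-56,205,-18,15,-1,0,0,-64,235,-20,20,-1,0,0,-72,260,-23,25,-1,0,0,-80,285,-25,30,-1,0,0,-88,300,-26.6,35,-1,0,0,-90,302,-26.6,38,-1,0,0,-90,302,-26.6,38,-1,0,0,-90,302,-26.6,38,-1,0,0,-90,302,-26.6,38,-1],
)

```text
time: 19.55
tool_pos: [0.5375, 0.3102, 0.1205]
ee_rot: [-3.141, -0.001, 3.043]
wrist_force: [0.1, 0.7, 0.3]
width: 0.0938
finger_force: 0.0
```

```bash
python3 go.py .537,.311,.018,174.4
```

```text
t 19.55 p [0.5375 0.3102 0.1205] rpy [-1.7995e+02 -8.0000e-02  1.7435e+02] w 0.0938
.537,.311,.018,174.4 turn [-0.1 -0.1 -0. ] shift [  0.4   0.8 102.5]
```

Call:
arm_command(
  targets=[0,0,0,0,1,35,-1,0,0,0,0,1,70,-1,0,0,0,0,1,95,-1,0,0,0,0,1,102,-1,0,0,0,0,1,102,-1,0,0,0,0,1,102,1,0,0,0,0,1,102,1,0,0,0,0,1,102,1,0,0,0,0,1,102,1,0,0,0,0,1,102,1,0,0,0,0,1,102,1,0,0,0,0,1,102,1,0,0,0,0,1,102,1,0,0,0,0,1,102,1,0,0,0,0,1,102,1],
)

```text
time: 21.05
tool_pos: [0.5379, 0.3118, 0.0194]
ee_rot: [-3.142, -0.0, 3.044]
wrist_force: [0.2, 0.3, 0.3]
width: 0.0261
finger_force: 30.0
```

```bash
python3 go.py .537,.311,.15,174.4 .4645,.126,.15,174.4
```

```text
t 21.05 p [0.5379 0.3118 0.0194] rpy [-1.8000e+02 -1.0000e-02  1.7442e+02] w 0.0261
.537,.311,.15,174.4 turn [-0. -0.  0.] shift [   0.8   -0.9 -130.6]
.4645,.126,.15,174.4 turn [-0. -0.  0.] shift [  54.9 -192.1 -130.6]
```

Call:
arm_command(
  targets=[0,0,0,0,0,-30,1,0,0,0,0,0,-70,1,0,0,0,0,0,-110,1,0,0,0,3,-10,-130,1,0,0,0,13,-45,-130,1,0,0,0,24,-85,-130,1,0,0,0,35,-125,-130,1,0,0,0,46,-160,-130,1,0,0,0,53,-185,-130,1,0,0,0,55,-192,-130,1,0,0,0,55,-192,-130,1,0,0,0,55,-192,-130,1,0,0,0,55,-192,-130,1],
)

```text
time: 22.35
tool_pos: [0.4649, 0.1272, 0.1494]
ee_rot: [3.141, -0.0, 3.045]
wrist_force: [-0.2, 0.3, 0.3]
width: 0.026
finger_force: 30.0
```

```bash
python3 go.py .4645,.126,.026,174.4;python3 - <<'E'
from bench import robot
import cv2,pickle,numpy as np
s=robot.snapshot("side");cv2.imwrite("pics/v3.png",cv2.resize(s["color"][130:290,190:390,::-1],None,fx=3,fy=3,interpolation=2))
E
```

```text
t 22.35 p [0.4649 0.1272 0.1494] rpy [ 1.7997e+02 -1.0000e-02  1.7449e+02] w 0.026
.4645,.126,.026,174.4 turn [ 0.  -0.   0.1] shift [  0.2  -1.3 123.4]
```

View pics/v3.png

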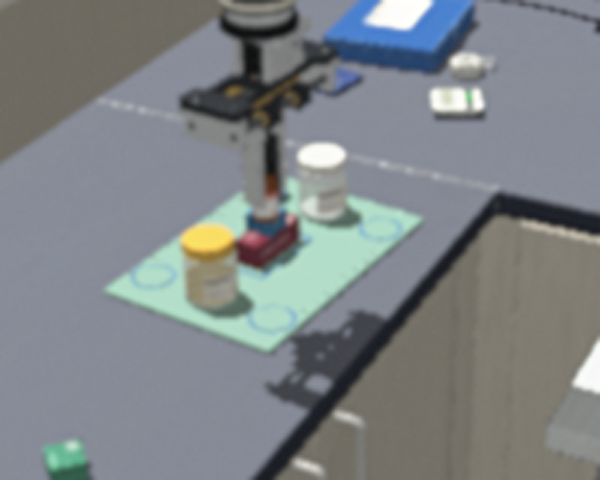

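The bottle hangs upright in the hand at about (268,195), and the blue box sits on the carton at (268,220). Lowering the bottle.

Call:
arm_command(
  targets=[0,0,0,0,0,40,1,0,0,0,0,0,80,1,0,0,0,0,0,108,1,0,0,0,0,0,120,1,0,0,0,0,0,123.3,1,0,0,0,0,0,123.3,1,0,0,0,0,0,123.3,1,0,0,0,0,0,123.3,-1,0,0,0,0,0,123.3,-1,0,0,0,0,0,123.3,-1,0,0,0,0,0,123.3,-1,0,0,0,0,0,95,-1,0,0,0,0,0,55,-1,0,0,0,0,0,15,-1,0,0,0,0,0,-20,-1,0,0,0,0,0,-20,-1],
)

```text
time: 24.0
tool_pos: [0.4678, 0.1266, 0.176]
ee_rot: [3.139, 0.012, 3.044]
wrist_force: [0.7, -0.3, -0.0]
width: 0.0931
finger_force: 0.0
```

```bash
python3 go.py .40,.33,.17,174.4
```

```text
t 24.0 p [0.4678 0.1266 0.176 ] rpy [179.83   0.68 174.42] w 0.0931
.40,.33,.17,174.4 turn [0.2 0.7 0. ] shift [ 87.3 195.8   5.6]
```

Retreat clear of the board, then verify.

Call:
arm_command(
  targets=[0,0,0,18,40,0,-1,0,0,0,36,80,0,-1,0,0,0,54,120,0,-1,0,0,0,72,165,0,-1,0,0,0,100,210,0,-1,0,0,0,130,255,0,-1,0,0,0,160,300,0,-1,0,0,0,180,330,0,-1,0,0,0,180,330,0,-1,0,0,0,180,330,0,-1,0,0,0,180,330,0,-1,0,0,0,180,330,0,-1],
)

```text
time: 25.2
tool_pos: [0.3184, 0.4708, 0.1693]
ee_rot: [-3.141, 0.0, 3.042]
wrist_force: [0.1, -0.6, 0.2]
width: 0.0941
finger_force: 0.0
```

Run:
```python
from bench import robot
import cv2,pickle,numpy as np
a=[robot.snapshot(n) for n in("top","side")];pickle.dump(a,open("pics/f.pkl","wb"))
o=np.zeros((600,780,3),np.uint8)
o[:380,:520]=cv2.resize(a[0]["color"][145:240,235:365,::-1],None,fx=4,fy=4,interpolation=2)
o[380:600,:300]=cv2.resize(a[1]["color"][170:280,210:360,::-1],None,fx=2,fy=2,interpolation=2)
cv2.imwrite("pics/v4.png",o)
```

```text
(no output)
```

View pics/v4.png

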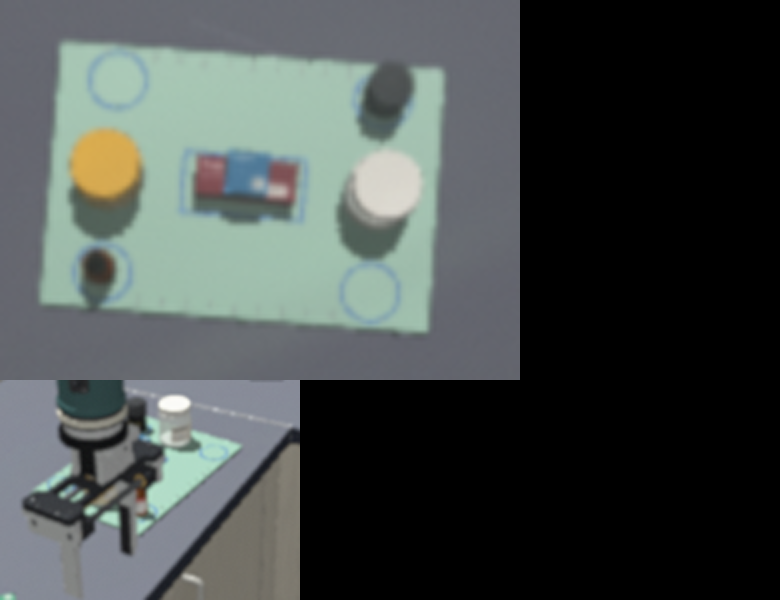

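The top view shows every item in its place: box on the carton at (247,173), bottle cap at (98,265), canister lid at (388,88). I'll check these as board coordinates.

Run:
```python
import pickle,numpy as np
from h import *
t=pickle.load(open("pics/f.pkl","rb"))[0]
a=-.099;x=np.array([np.cos(a),np.sin(a)]);y=np.array([-x[1],x[0]])
for n,p,z in(("box",(247,173),.058),("carton",(246,178),.036),("bottle",(98,265),.078),("can",(388,88),.063)):
    q=onplane(t,(p[0]/4+235-.4,p[1]/4+145-.4),z)[0][:2]-[.533,.0085];print(n,np.round([q@x*1000,q@y*1000],1))
```

```text
box [ 3.9 -1. ]
carton [ 2.9 -1. ]
bottle [-79.1 108.8]
can [  79.4 -107.1]
```

All four are within 4 mm of target, so I'm handing in.

```bash
python3 -c "
from bench import robot
print(robot.close_job())"
```

```text
the job is handed in; nothing more can be done
None
```

The carton, blue box, oil bottle and canister all measured within about 4 mm of their targets in the last top view, the hand was clear, and the job was handed in at about 25 s; no verdict was returned.

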